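# Lock the polishing spindle and hold its guard open

## Robot

A 6-joint arm with a two-finger parallel gripper is mounted at the origin on the work surface. World frame = base frame: x ahead of the robot, y to its left, z up, the work surface at z = 0. Lengths are in m, angles in rad, forces in N, time in s.
With the tool pointing down it reaches from about 0.325 to 0.925 m from the base axis. Payload 3.1 kg.
Tool frame: the origin (TCP) lies midway between the tips of the shut fingers; the grasp point (between the pads) lies 19 mm behind it (arm.grip_point_offset is the distance from the TCP to the grasp point, in m); z points along the fingers, y is the line along which they close (so a half turn about z gives the same grasp; the last joint's range is limited). The gripper opens to 85 mm and grips with 20 to 120 N. Pads are 22 mm wide; open, the fingers measure 114 mm over their backs; the gripper's body (76 mm by 85 mm) begins 54 mm behind the grasp point. The pads swing forward as they close: fully open they stand 13 mm farther back than shut.
Start: joints at [1.13, 0.217, 1.613, -0, 1.311, -0.112], TCP at [0.202, 0.592, 0.231] pointing down, gripper open.
Joint ranges: [-2.75, 2.75], [-0.78, 2.1], [0.31, 2.55], [-1.13, 4.27], [0.13, 2.63], [-2.58, 2.58]. Speed limits (rad/s): [2.79, 2.79, 3.14, 3.14, 3.14, 3.14].

## Interface

Orientations are given as a rotation vector (axis times angle).
In Python, from cell import arm, optics, finish_job gives the robot as it stands. The module is installed in compiled form; this text tells all that it offers.
- The arm moves only by the shell command python3 -m pendant 'ROWS' [FORCE]. ROWS is JSON, a list of rows, each an object of numbers: "claw": the opening, from 0 (shut) to 1 (fully open); "tx", "ty", "tz": the shift along the tool's x, y, z in m; "turn": the turn about the tool's z in rad. A call has 1 to 12 rows; each row shifts and turns the commanded pose from where the row before left it, along the tool's axes as they then stand; what a row does not reach is not made up. A row lasts 1/10 s, in which the tool goes at most 50 mm and 8.59 degrees, less where a joint would pass 70% of its speed; a pose out of reach is approached as far as the arm can. A call with a gripper value outside its range is refused whole. The fingers move at their own pace and stop on an object; FORCE is the grip in N (left out, the last holds). Time passes only in rows, so rows that do not move let the fingers close. It gives the time, the measured TCP pose, the force, the opening and the grip force at its end, in the units of the state.
- arm.observe(): the state, without advancing time (a new reading comes with each control period).
- optics.capture(name): name is "side" or "top"; returns the picture (400x640x3 uint8, red, green, blue); there is no depth.
- optics.camera_info(name): a dict with "fov_y" (degrees; the focal length in pixels is half the picture's height over the tangent of half this angle, whatever the lens; pixels are square), "cx", "cy" (the principal point, pixels), "distortion" ([k1, k2, p1, p2, k3] as OpenCV has them; the pictures are not rectified), "extrinsics" (4x4, takes a point from camera to world coordinates). Camera axes: x right, y up, looking along -z (the intrinsics and any distortion apply to the point x, -y, -z); pixel columns grow to the right and rows downward; lengths in m; the calibration is good to about 2 mm. A picture is of the moment at which its call begins. camera_info takes no time and is no camera call.
- finish_job(): hands the job in; it is judged then, once.
The state is a dict: "time_s": time; "joints": joint angles; "dq": joint speeds; "tau": joint torques, N m; "eef_pos": TCP position; "ee_rot": TCP orientation; "contact_force": force on the tool from outside, world axes, zero at the start; "wrist_torque": the same for the moment, N m; "gripper_width": finger opening in m; "grip_force": force on a finger pad.
Only numpy, scipy, OpenCV 4.12 (cv2) and the standard library are available. Lean on these libraries where they do the work, as an engineer would, in place of code of your own. Each camera call takes 0.05 s, during which the arm holds its last target. There are 200 camera calls.

## Task

The buff on the bench polishing lathe is about to be changed. First lock the spindle: take the lock pin with the flat-topped cylindrical knob out of the wooden punch stand and push it fully home, its shoulder down on the lug, through the hole in the lug and into the collar below. Only then lift the hinged guard of the dust hood 60 degrees up from closed and finish while still holding it there, steady, because it falls shut by itself; leave the pin in, and leave the two punches, the spare buff and the bar of compound where they are.

Things in the scene. Friction and masses are not known exactly. Their poses are not given: they have to be found in the camera images.
- polisher: Bench polishing lathe, fixed; x -100 to +90, y -190 to +270 mm about its origin on the bench under the spindle axis. Its x points to its back, y along the spindle, z up; turned at most 15 degrees. At +y a grey motor (top 135 mm high), mid-way the steel lug over the lock collar, at -y the white dust hood (y -180 to -10, walls 145 high, front open) holding the buff, the guard on top.
- lug_hole (a point): Mouth of the 13 mm through-hole in the steel lug, on its flat top 129 mm above the bench, at x 0, y +60 mm of the polisher, axes as the polisher's. The lug is 44 mm square and 10 mm thick. The hood's wall (145 mm high) is 70 mm away at -y, the motor 45 mm away at +y.
- collar_hole (a point): Mouth of the hole (14 mm wide, 28 mm deep) in the steel lock collar, 16 mm under the lug's top. The collar is 60 mm across, sits on the spindle and turns with it against light friction; its hole already stands under the lug's hole to within 1 mm.
- guard: The hood's top cover: clear window in an aluminium frame, 195 (x) by 172 (y) by 6 mm, 0.35 to 0.7 kg. Origin mid-way on its hinge line, along its far (+x) edge; axes as the polisher's when closed. It lifts at the edge nearest the robot, turning about its +y; the angle of its z axis from vertical is the opening angle (0 closed, stop at 80 degrees). No stay: it falls shut from any angle.
- guard_handle (a point): Middle of the bar of the guard's steel grab handle: round, 12 mm thick, parallel to the hinge, 110 mm between its two posts, 40 mm above the guard's top face near its front edge; at x -165, y 0, z +46 mm in the guard's frame (192 mm above the bench when closed). The bar can turn between gripper pads.
- guard_hinge (a point): Middle of the guard's hinge line, 146 mm above the bench; fixed to the polisher, axes as the polisher's, hinge along y.
- stand: Fixed wooden punch stand, 190 mm (x) by 70 mm (y) by 45 mm high, origin at the centre of its underside; three upright holes of 11.5 mm at x -60, 0, +60 mm, 42 mm deep, each holding the pin or a punch, in any order.
- pin: Steel lock pin, 83 mm long, 0.1 to 0.17 kg, standing upright in the stand with its shoulder on the stand's top. Origin at its tip, z up along the pin. Shank 10 mm thick and 38 mm long, its last 7 mm tapered to 4 mm; above it a shoulder disc of 26 mm diameter and 5 mm, then a cylindrical knob of 20 mm diameter from 43 to 79 mm, then a flat cap of 24 mm diameter.
- pin_shoulder (a point): Centre of the underside of the pin's shoulder, 38 mm above its tip; it rests on the lug when the pin is fully home.
- pin_grip (a point): Point on the pin's axis at the height to grip the knob, 65 mm above its tip.
- punch_ball: Steel doming punch with a ball-shaped top (22 mm), standing in the stand, 89 mm long, origin at its foot. Leave alone.
- punch_cone: Steel punch tapering to a point at the top, standing in the stand, 85 mm long, origin at its foot. Leave alone.
- spare_buff: Spare cream cloth buff, disc of 90 mm diameter and 20 mm thick, lying loose on the bench in front of the motor, origin at the centre of its underside. Leave alone.
- compound_bar: Brown bar of polishing compound, 45 by 120 by 32 mm, lying loose on the bench in front of the hood, origin at the centre of its underside. Leave alone.

How it is judged:
On the way, in this order (a step that is already met when the one before it is completed fails the run):
1. the lock pin is fully home through lug and collar and let go, the guard still closed (horizontal distance between pin_shoulder and lug_hole below 0.004 m and z of pin_shoulder in the frame of lug_hole between -0.004 and 0.004 m and angle between the z axis of pin and the z axis of lug_hole, either way round below 0.12 rad and contact force between pin and the fingers below 0.1 N and contact force between pin and the arm below 0.1 N and angle between guard's own z axis and vertical below 0.12 rad), for 0.2 s.
2. the guard is held 60 degrees open by the robot with the pin still in (angle between guard's own z axis and vertical between 0.925 and 1.17 rad and angular speed of guard below 0.15 rad/s and (contact force between guard and the fingers above 0.4 N or contact force between guard and the arm above 0.4 N) and horizontal distance between pin_shoulder and lug_hole below 0.004 m and z of pin_shoulder in the frame of lug_hole between -0.004 and 0.004 m and angle between the z axis of pin and the z axis of lug_hole, either way round below 0.12 rad), for 0.3 s.
At the end, for the whole second after the job is handed in: The robot holds the guard steady (below 0.15 rad/s) between 53 and 67 degrees open, pressing on it with at least 0.4 N while no loose thing props it, and the lock pin is home in lug and collar: shoulder within 4 mm of the lug's top, within 4 mm of the hole's centre and upright within 7 degrees (all of step 2 and contact force between guard and pin below 0.2 N and contact force between guard and punch_ball below 0.2 N and contact force between guard and punch_cone below 0.2 N and contact force between guard and spare_buff below 0.2 N and contact force between guard and compound_bar below 0.2 N); the arm keeps its last pose, push and grip.
It fails at once if the guard is lifted (more than 8 degrees) while the pin is not home (angle between guard's own z axis and vertical above 0.14 rad and not (horizontal distance between pin_shoulder and lug_hole below 0.006 m and z of pin_shoulder in the frame of lug_hole between -0.004 and 0.008 m and angle between the z axis of pin and the z axis of lug_hole, either way round below 0.2 rad)).
It fails at once if the ball-headed punch is moved by more than 30 mm (distance of punch_ball from where it was at the start of the episode above 0.03 m).
It fails at once if the cone-headed punch is moved by more than 30 mm (distance of punch_cone from where it was at the start of the episode above 0.03 m).
It fails at once if the spare buff is moved by more than 30 mm (distance of spare_buff from where it was at the start of the episode above 0.03 m).
It fails at once if the bar of polishing compound is moved by more than 30 mm (distance of compound_bar from where it was at the start of the episode above 0.03 m).
It also fails if it takes over 54 s, if anything falls off the work surface, if the arm or the gripper's body presses on something with over 40 N, if the wrist force passes 120 N, or if a joint passes its speed limit or range.

## Working session

There is one attempt and no reset: what is moved stays moved. The work goes in short steps, Python scripts to look and compute and a shell command to move; the robot and the scene stay as the last step left them, time stands still between calls to the robot, and variables do not carry over. Pictures are saved under pics/ and viewed, at most 10 in all, crops included, and the job is handed in when it is done.

```bash
mkdir -p pics; python3 - <<'E'
from cell import arm, optics
import cv2
print(arm.observe(), arm.grip_point_offset)
for n in("side","top"):
    cv2.imwrite(f"pics/{n}0.png",optics.capture(n)[:,:,::-1]); print(n,optics.camera_info(n))
E
```

```text
{'time_s': 0.0, 'joints': array([ 1.12979867e+00,  2.17752451e-01,  1.61496432e+00, -5.61816115e-07,
        1.31129818e+00, -1.12201077e-01]), 'dq': array([ 0.00094185, -0.0006044 , -0.00088167,  0.00029307,  0.0002707 ,
        0.00043833]), 'tau': array([-1.49365384e-03, -3.96842909e+01, -3.03852260e+01, -2.99780540e-04,
        9.84151033e-03,  2.14002443e-05]), 'eef_pos': array([0.20143802, 0.59077034, 0.22995357]), 'ee_rot': array([-0.51404042, -3.09858046,  0.00365977]), 'contact_force': array([-0.98720259,  0.06057489, -0.58220591]), 'wrist_torque': array([-0.06528211, -0.02612689, -0.00492332]), 'grip_force': 0.0, 'gripper_width': 0.08545059906657272} 0.0187
side {'fov_y': 55.14531360084547, 'cx': 323.42710664359345, 'cy': 197.48271126980478, 'distortion': array([-0.0668294,  0.       ,  0.       ,  0.       ,  0.       ]), 'extrinsics': array([[ 0.97917802,  0.09480747, -0.17950471,  0.37466579],
       [-0.20288846,  0.48679764, -0.84962599, -0.87512355],
       [ 0.00683158,  0.86835454,  0.49589689,  0.62796464],
       [ 0.        ,  0.        ,  0.        ,  1.        ]])}
top {'fov_y': 43.35727787205171, 'cx': 325.2337857991643, 'cy': 198.67875936198203, 'distortion': array([0.0451458, 0.       , 0.       , 0.       , 0.       ]), 'extrinsics': array([[-0.01604432,  0.99596688, -0.08827543,  0.49302984],
       [-0.99985313, -0.01651329, -0.00458483, -0.01594531],
       [-0.00602406,  0.08818891,  0.99608555,  1.16298362],
       [ 0.        ,  0.        ,  0.        ,  1.        ]])}
```

View pics/side0.png

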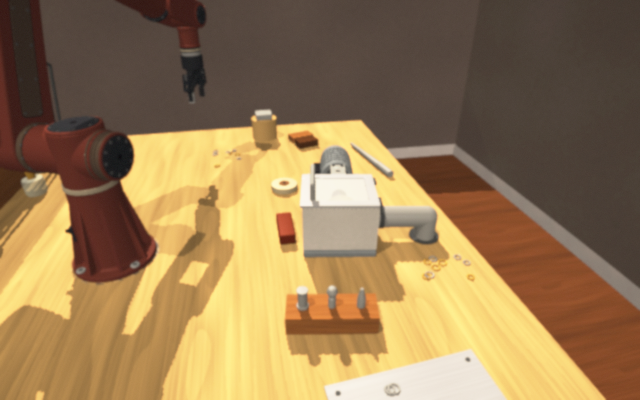

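View pics/top0.png

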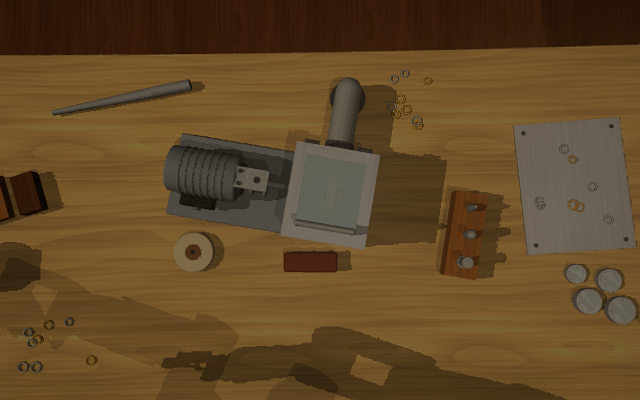

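The side view shows the stand at about (332,310), with the flat-topped pin at its left end (302,297), then the ball (332,293) and the cone (362,297). In the top view the pin is at (466,262), the lug at (252,179) and the guard at (330,190), with its handle near (325,227). Next I'll enlarge these areas.

```bash
python3 - <<'E'
import cv2,numpy as np
def crop(n,x,y,w=66,h=50,s=6):
    im=cv2.imread(f"pics/{n}0.png")[y:y+h,x:x+w]
    im=cv2.resize(im,None,fx=s,fy=s,interpolation=cv2.INTER_CUBIC)
    im=cv2.convertScaleAbs(im,alpha=1.5 if n=="top" else 1.0)
    for i in range(0,w,10):
        cv2.putText(im,str(x+i),(i*s,8),0,.3,(0,255,0)); cv2.line(im,(i*s,10),(i*s,16),(0,255,0))
    for i in range(0,h,10):
        cv2.putText(im,str(y+i),(0,i*s+4),0,.3,(0,255,255)); cv2.line(im,(20,i*s),(26,i*s),(0,255,255))
    return im
a=np.vstack([np.hstack([crop("top",435,235),crop("top",225,155)]),np.hstack([crop("side",280,280),crop("side",310,145)])])
cv2.imwrite("pics/m1.png",a)
b=np.vstack([np.hstack([crop("top",280,130,132,125,3)[:300],crop("side",295,165,95,60,4)[:300,:380]][0:1])])
c=np.zeros((600,800,3),np.uint8)
t=crop("top",275,130,110,122,4.0.__int__()); c[:488,:440]=t
s=crop("side",295,168,88,95,4); c[:380,442:442+352]=s
cv2.imwrite("pics/m2.png",c)
E
```

```text
(no output)
```

View pics/m1.png

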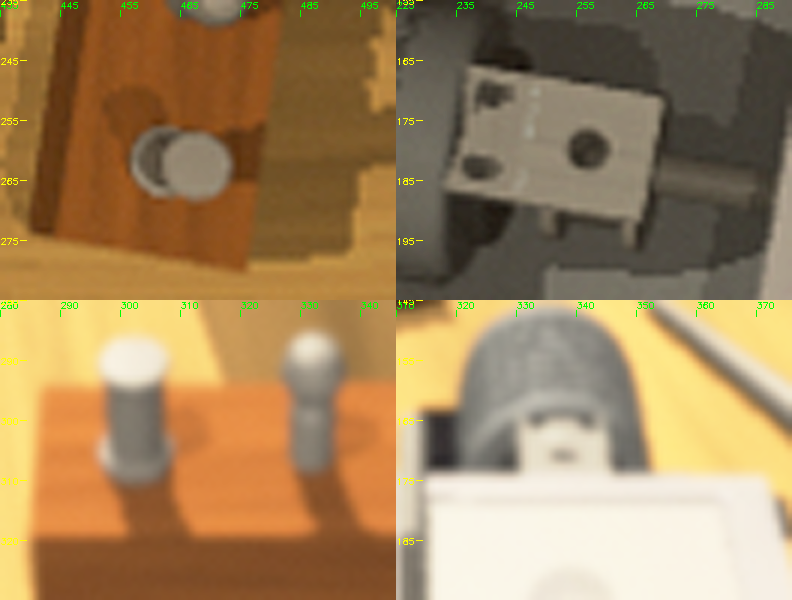

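View pics/m2.png

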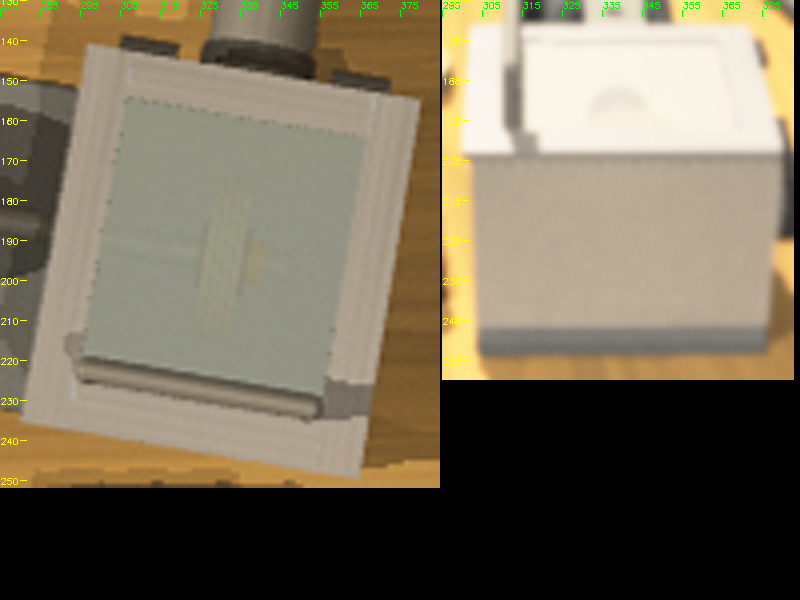

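The enlargements give these centres:
- **Pin cap:** (467.4,262.1) in the top view and (301.9,289.6) in the side view.
- **Lug hole:** (256.6,179.6) in the top view and (337.4,170.4) in the side view.
- **Handle bar ends:** (294.6,222.1) and (354.1,231.1) in the top view.
- **Guard corners:** visible in both views.

```bash
cat > geo.py <<'E'
import cv2,numpy as np
from cell import optics
def cam(n):
    i=optics.camera_info(n);f=200/np.tan(np.radians(i["fov_y"]/2))
    return np.array([[f,0,i["cx"]],[0,f,i["cy"]],[0,0,1.]]),np.array(i["distortion"]),np.array(i["extrinsics"])
def ray(n,p):
    K,d,E=cam(n);u=cv2.undistortPoints(np.array([[p]],float),K,d)[0,0]
    return E[:3,3],E[:3,:3]@np.array([u[0],-u[1],-1])
def onz(n,p,z):
    o,v=ray(n,p);return o+v*(z-o[2])/v[2]
def tri(a,b):
    (o,v),(q,w)=ray("top",a),ray("side",b)
    t=np.linalg.lstsq(np.c_[v,-w],q-o,rcond=None)[0]
    A,B=o+v*t[0],q+w*t[1];return (A+B)/2,np.linalg.norm(A-B)
def proj(n,X):
    K,d,E=cam(n);F=E@np.diag([1,-1,-1,1]);W=np.linalg.inv(F)
    return cv2.projectPoints(np.atleast_2d(X).astype(float),cv2.Rodrigues(W[:3,:3])[0],W[:3,3],K,d)[0][:,0]
E
python3 - <<'E'
from geo import *
np.set_printoptions(precision=4,suppress=True)
print("pin cap",tri((467.4,262.1),(301.9,289.6)),"topz.087",onz("top",(467.4,262.1),.087+.0),"side",onz("side",(301.9,289.6),.087))
print("lug",tri((256.6,179.6),(337.4,170.4)),onz("top",(256.6,179.6),.129),onz("side",(337.4,170.4),.129))
L=onz("top",(294.6,222.1),.195);R=onz("top",(354.1,231.1),.195);print("bar",L,R,(L+R)/2,np.linalg.norm(L-R))
c=[onz("top",(275+x/4-.4,130+y/4-.4),.152) for x,y in((88,43),(420,100),(358,478),(22,418))]
print(np.array(c)); d=lambda a,b:np.degrees(np.arctan2(*(c[a]-c[b])[:2][::-1]))
print("yaw",d(0,3),d(1,2),d(0,1)-90,d(3,2)-90,[np.linalg.norm(c[i]-c[(i+1)%4]) for i in range(4)])
print("front corners side",tri((275+358/4-.4,130+478/4-.4),(295+340/4-.4,168+152/4-.4)),tri((275+22/4-.4,130+418/4-.4),(295+20/4,168+152/4)))
# consistency: polisher from lug
y=np.radians(-9.3)
E
```

```text
pin cap (array([ 0.4505, -0.3083,  0.0899]), np.float64(0.002776477355761148)) topz.087 [ 0.449  -0.3089  0.087 ] side [ 0.4523 -0.3054  0.087 ]
lug (array([0.6278, 0.1298, 0.1302]), np.float64(0.0025714924683448485)) [0.6267 0.1302 0.129 ] [0.6297 0.1322 0.129 ]
bar [0.5346 0.0482 0.195 ] [ 0.5154 -0.0659  0.195 ] [ 0.525  -0.0089  0.195 ] 0.11563680236675766
[[ 0.7029  0.0451  0.152 ]
 [ 0.6706 -0.1231  0.152 ]
 [ 0.4803 -0.0873  0.152 ]
 [ 0.5128  0.0803  0.152 ]]
yaw -10.493043006232545 -10.650040118986382 -10.859531503537767 -11.00391171349284 [np.float64(0.17127355812276754), np.float64(0.19369322986484228), np.float64(0.1707461002154649), np.float64(0.19326562445581164)]
front corners side (array([ 0.5703, -0.1209,  0.1705]), np.float64(0.19278463862535414)) (array([0.5116, 0.0912, 0.0423]), np.float64(0.006950474890973621))
```

The points agree with what they must be: cap z is 0.0899 against an expected 0.090, the lug is at 0.130 against 0.129, and the yaw is about -10.7°. Moving towards the pin.

```bash
cat > to.py <<'E'
import sys,numpy as np
from cell import arm
from scipy.spatial.transform import Rotation as Ro
def to(x,y,z,yaw=None):
    s=arm.observe();R=Ro.from_rotvec(s["ee_rot"]).as_matrix()
    d=R.T@(np.array([x,y,z])-s["eef_pos"]);a=np.degrees(np.arctan2(R[1,1],R[0,1]))
    print("t",s["time_s"],"tcp",s["eef_pos"].round(4),"tool delta mm",(d*1000).round(1),"yaw",a.round(2),"tilt",R[:,2].round(4),
     "" if yaw is None else f"turn {-np.radians((yaw-a+180)%360-180):.3f}","F",s["contact_force"].round(1),"w",round(s["gripper_width"],4),"grip",round(s["grip_force"],1))
if __name__=="__main__": to(*map(float,sys.argv[1:]))
E
python3 -m pendant '[{"tx":-0.0263,"ty":-0.0385},{"tx":-0.0263,"ty":-0.0385},{"tx":-0.0263,"ty":-0.0385},{"tx":-0.0263,"ty":-0.0385},{"tx":-0.0263,"ty":-0.0385},{"tx":-0.0263,"ty":-0.0385},{"tx":-0.0263,"ty":-0.0385},{"tx":-0.0263,"ty":-0.0385},{"tx":-0.0263,"ty":-0.0385},{"tx":-0.0263,"ty":-0.0385}]' 40
python3 -m pendant '[{"tx":-0.0263,"ty":-0.0385},{"tx":-0.0263,"ty":-0.0385},{"tx":-0.0263,"ty":-0.0385},{"tx":-0.0263,"ty":-0.0385},{"tx":-0.0263,"ty":-0.0385},{"tx":-0.0263,"ty":-0.0385},{"tx":-0.0263,"ty":-0.0385},{"tx":-0.0263,"ty":-0.0385},{"tx":-0.0263,"ty":-0.0385},{"tx":-0.0263,"ty":-0.0385},{"turn":-0.1},{"turn":-0.09}]'
python3 -m pendant '[{"claw":1},{"claw":1}]'; python3 to.py .4505 -.308 .055 82
```

```text
t 0.1 tcp [0.2015 0.5908 0.23  ] tool delta mm [-526.  -769.9  176.7] yaw 71.16 tilt [-0.001  -0.0021 -1.    ] turn -0.189 F [ 0.8 -1.  -0.3] w 0.0852 grip 0.0schema error: expected keys claw, tx, ty, tz, turn
schema error: expected keys claw, tx, ty, tz, turn
schema error: expected keys claw, tx, ty, tz, turn
```

Every row needs all five keys.

```bash

python3 -m pendant '[{"claw":1,"tx":-0.0263,"ty":-0.0385,"tz":0,"turn":0},{"claw":1,"tx":-0.0263,"ty":-0.0385,"tz":0,"turn":0},{"claw":1,"tx":-0.0263,"ty":-0.0385,"tz":0,"turn":0},{"claw":1,"tx":-0.0263,"ty":-0.0385,"tz":0,"turn":0},{"claw":1,"tx":-0.0263,"ty":-0.0385,"tz":0,"turn":0},{"claw":1,"tx":-0.0263,"ty":-0.0385,"tz":0,"turn":0},{"claw":1,"tx":-0.0263,"ty":-0.0385,"tz":0,"turn":0},{"claw":1,"tx":-0.0263,"ty":-0.0385,"tz":0,"turn":0},{"claw":1,"tx":-0.0263,"ty":-0.0385,"tz":0,"turn":0},{"claw":1,"tx":-0.0263,"ty":-0.0385,"tz":0,"turn":0}]' 40
python3 -m pendant '[{"claw":1,"tx":-0.0263,"ty":-0.0385,"tz":0,"turn":0},{"claw":1,"tx":-0.0263,"ty":-0.0385,"tz":0,"turn":0},{"claw":1,"tx":-0.0263,"ty":-0.0385,"tz":0,"turn":0},{"claw":1,"tx":-0.0263,"ty":-0.0385,"tz":0,"turn":0},{"claw":1,"tx":-0.0263,"ty":-0.0385,"tz":0,"turn":0},{"claw":1,"tx":-0.0263,"ty":-0.0385,"tz":0,"turn":0},{"claw":1,"tx":-0.0263,"ty":-0.0385,"tz":0,"turn":0},{"claw":1,"tx":-0.0263,"ty":-0.0385,"tz":0,"turn":0},{"claw":1,"tx":-0.0263,"ty":-0.0385,"tz":0,"turn":0},{"claw":1,"tx":-0.0263,"ty":-0.0385,"tz":0,"turn":-0.1},{"claw":1,"tx":0,"ty":0,"tz":0,"turn":-0.09},{"claw":1,"tx":0,"ty":0,"tz":0,"turn":0}]'
python3 to.py .4505 -.308 .055 82
```

```text
time_s: 1.1
eef_pos: [0.3261, 0.1405, 0.2311]
ee_rot: [0.513, 3.099, 0.0]
contact_force: [1.2, -0.7, -0.7]
gripper_width: 0.0855
grip_force: 0.0
time_s: 2.3
eef_pos: [0.4505, -0.308, 0.2302]
ee_rot: [-0.221, -3.132, -0.002]
contact_force: [0.2, 0.4, 0.4]
gripper_width: 0.0857
grip_force: 0.0
t 2.3 tcp [ 0.4505 -0.308   0.2302] tool delta mm [ -0.3  -0.3 175.2] yaw 81.92 tilt [-0.0017  0.0017 -1.    ] turn -0.001 F [0.2 0.4 0.4] w 0.0857 grip 0.0
```

```bash

python3 -m pendant '[{"claw":1,"tx":0,"ty":0,"tz":0.045,"turn":0},{"claw":1,"tx":0,"ty":0,"tz":0.045,"turn":0},{"claw":1,"tx":0,"ty":0,"tz":0.04,"turn":0},{"claw":1,"tx":0,"ty":0,"tz":0.03,"turn":0},{"claw":1,"tx":0,"ty":0,"tz":0.015,"turn":0},{"claw":1,"tx":0,"ty":0,"tz":0,"turn":0}]'
python3 -m pendant '[{"claw":0.1,"tx":0,"ty":0,"tz":0,"turn":0},{"claw":0.1,"tx":0,"ty":0,"tz":0,"turn":0},{"claw":0.1,"tx":0,"ty":0,"tz":0,"turn":0},{"claw":0.1,"tx":0,"ty":0,"tz":0,"turn":0},{"claw":0.1,"tx":0,"ty":0,"tz":0,"turn":0},{"claw":0.1,"tx":0,"ty":0,"tz":0,"turn":0},{"claw":0.1,"tx":0,"ty":0,"tz":0,"turn":0},{"claw":0.1,"tx":0,"ty":0,"tz":0,"turn":0}]' 40
python3 to.py .4505 -.308 .055 82
```

```text
time_s: 2.9
eef_pos: [0.4492, -0.3048, 0.0539]
ee_rot: [-0.218, -3.13, -0.006]
contact_force: [-0.3, 0.1, -0.6]
gripper_width: 0.0856
grip_force: 0.0
time_s: 3.7
eef_pos: [0.4518, -0.3082, 0.0576]
ee_rot: [0.218, 3.132, -0.003]
contact_force: [-0.6, -0.6, 5.3]
gripper_width: 0.021
grip_force: 38.8
t 3.7 tcp [ 0.4518 -0.3082  0.0576] tool delta mm [1.3 0.  2.6] yaw 82.05 tilt [ 0.0016 -0.002  -1.    ] turn 0.001 F [-0.6 -0.6  5.3] w 0.021 grip 38.8
```

```bash

python3 -m pendant '[{"claw":0.1,"tx":0,"ty":0,"tz":-0.02,"turn":0},{"claw":0.1,"tx":0,"ty":0,"tz":-0.04,"turn":0},{"claw":0.1,"tx":0,"ty":0,"tz":-0.045,"turn":0},{"claw":0.1,"tx":0,"ty":0,"tz":-0.045,"turn":0},{"claw":0.1,"tx":0,"ty":0,"tz":-0.045,"turn":0},{"claw":0.1,"tx":0,"ty":0,"tz":-0.03,"turn":0},{"claw":0.1,"tx":0,"ty":0,"tz":-0.02,"turn":0},{"claw":0.1,"tx":0,"ty":0,"tz":0,"turn":0}]' 40
python3 -m pendant '[{"claw":0.1,"tx":-0.005,"ty":0.02,"tz":0,"turn":0},{"claw":0.1,"tx":-0.0094,"ty":0.038,"tz":0,"turn":0},{"claw":0.1,"tx":-0.0094,"ty":0.038,"tz":0,"turn":0},{"claw":0.1,"tx":-0.0094,"ty":0.038,"tz":0,"turn":0},{"claw":0.1,"tx":-0.0094,"ty":0.038,"tz":0,"turn":0},{"claw":0.1,"tx":-0.0094,"ty":0.038,"tz":0,"turn":0},{"claw":0.1,"tx":-0.0094,"ty":0.038,"tz":0,"turn":0},{"claw":0.1,"tx":-0.0094,"ty":0.038,"tz":0,"turn":0},{"claw":0.1,"tx":-0.0094,"ty":0.038,"tz":0,"turn":0},{"claw":0.1,"tx":-0.0094,"ty":0.038,"tz":0,"turn":0},{"claw":0.1,"tx":-0.0094,"ty":0.038,"tz":0,"turn":0},{"claw":0.1,"tx":-0.0094,"ty":0.038,"tz":0,"turn":0}]'
python3 -m pendant '[{"claw":0.1,"tx":0,"ty":0.01,"tz":0,"turn":0.145},{"claw":0.1,"tx":0,"ty":0,"tz":0,"turn":0.145},{"claw":0.1,"tx":0,"ty":0,"tz":0,"turn":0.145},{"claw":0.1,"tx":0,"ty":0,"tz":0,"turn":0.145},{"claw":0.1,"tx":0,"ty":0,"tz":0,"turn":0.145},{"claw":0.1,"tx":0,"ty":0,"tz":0,"turn":0.145},{"claw":0.1,"tx":0,"ty":0,"tz":0,"turn":0.145},{"claw":0.1,"tx":0,"ty":0,"tz":0,"turn":0.145},{"claw":0.1,"tx":0,"ty":0,"tz":0,"turn":0.145},{"claw":0.1,"tx":0,"ty":0,"tz":0,"turn":0.145},{"claw":0.1,"tx":0,"ty":0,"tz":0,"turn":0.145},{"claw":0.1,"tx":0,"ty":0,"tz":0,"turn":0.02}]'
python3 to.py .627 .130 .195 -10.75
```

```text
time_s: 4.5
eef_pos: [0.4523, -0.3079, 0.3046]
ee_rot: [0.217, 3.129, -0.005]
contact_force: [-0.1, -1.1, -1.8]
gripper_width: 0.0206
grip_force: 39.3
time_s: 5.7
eef_pos: [0.6179, 0.1134, 0.2976]
ee_rot: [-0.217, -3.129, 0.001]
contact_force: [1.3, -0.3, -1.2]
gripper_width: 0.0207
grip_force: 39.3
time_s: 6.9
eef_pos: [0.6189, 0.1216, 0.2978]
ee_rot: [-2.413, -2.006, 0.007]
contact_force: [-0.7, -0.5, -1.4]
gripper_width: 0.0206
grip_force: 39.4
t 6.9 tcp [0.6189 0.1216 0.2978] tool delta mm [  9.9   7.  102.8] yaw -10.53 tilt [-5.4e-03 -2.0e-04 -1.0e+00] turn 0.004 F [-0.7 -0.5 -1.4] w 0.0206 grip 39.4
```

```bash

python3 -m pendant '[{"claw":0.1,"tx":0.005,"ty":0.004,"tz":0.02,"turn":0},{"claw":0.1,"tx":0.005,"ty":0.003,"tz":0.035,"turn":0.004},{"claw":0.1,"tx":0,"ty":0,"tz":0.03,"turn":0},{"claw":0.1,"tx":0,"ty":0,"tz":0.018,"turn":0},{"claw":0.1,"tx":0,"ty":0,"tz":0,"turn":0},{"claw":0.1,"tx":0,"ty":0,"tz":0,"turn":0}]' 40
python3 to.py .627 .130 .195 -10.75
python3 - <<'E'
from geo import *
a=[]
for n,x,y in(("side",300,120),("top",205,135)):
    im=optics.capture(n)[:,:,::-1];cv2.imwrite(f"pics/{n}1.png",im)
    c=cv2.resize(im[y:y+80,x:x+80],None,fx=5,fy=5,interpolation=cv2.INTER_CUBIC)
    if n=="top":c=cv2.convertScaleAbs(c,alpha=1.6)
    for i in range(0,80,10):cv2.putText(c,str(x+i),(i*5,8),0,.3,(0,255,0));cv2.putText(c,str(y+i),(0,i*5+4),0,.3,(0,0,255))
    a.append(c)
cv2.imwrite("pics/m3.png",np.hstack(a))
for z in(.085,.149,.195):print(z,proj("side",[.627,.130,z]))
E
```

```text
time_s: 7.5
eef_pos: [0.6283, 0.1301, 0.197]
ee_rot: [-2.417, -2.005, 0.003]
contact_force: [0.0, -0.0, -0.5]
gripper_width: 0.0208
grip_force: 39.4
t 7.5 tcp [0.6283 0.1301 0.197 ] tool delta mm [-0.4 -1.2  2. ] yaw -10.64 tilt [-2.6e-03 -2.0e-04 -1.0e+00] turn 0.002 F [ 0.  -0.  -0.5] w 0.0208 grip 39.4
0.085 [[336.35323956 183.80732052]]
0.149 [[336.85588629 164.71767986]]
0.195 [[337.23153725 150.34589175]]
```

View pics/m3.png

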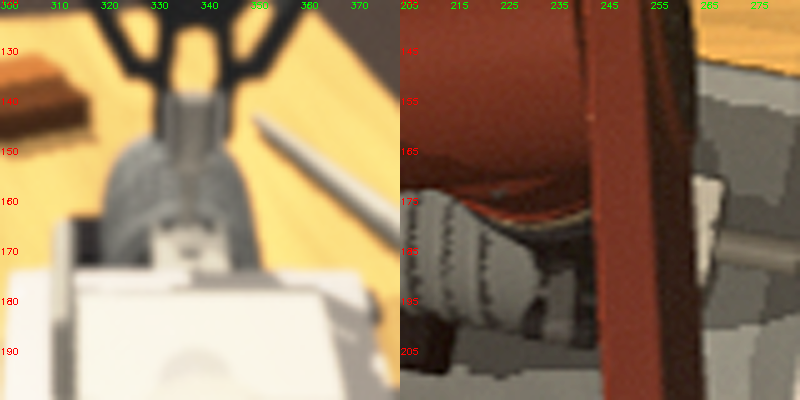

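The side view shows the held pin's shank near column 338, above the lug hole at (337.3,170.3), so x is aligned to about 1 mm. Lowering in small steps while watching the force.

```bash

python3 -m pendant '[{"claw":0.1,"tx":0,"ty":0,"tz":0.008,"turn":0},{"claw":0.1,"tx":0,"ty":0,"tz":0.006,"turn":0},{"claw":0.1,"tx":0,"ty":0,"tz":0.004,"turn":0},{"claw":0.1,"tx":0,"ty":0,"tz":0.003,"turn":0},{"claw":0.1,"tx":0,"ty":0,"tz":0,"turn":0}]' 40
python3 -m pendant '[{"claw":0.1,"tx":0,"ty":0,"tz":0.003,"turn":0},{"claw":0.1,"tx":0,"ty":0,"tz":0.003,"turn":0},{"claw":0.1,"tx":0,"ty":0,"tz":0,"turn":0}]'
python3 -m pendant '[{"claw":0.1,"tx":0,"ty":0,"tz":0.003,"turn":0},{"claw":0.1,"tx":0,"ty":0,"tz":0.002,"turn":0},{"claw":0.1,"tx":0,"ty":0,"tz":0,"turn":0}]'
python3 to.py .627 .130 .139 -10.75
```

```text
time_s: 8.1
eef_pos: [0.6285, 0.1301, 0.1765]
ee_rot: [-2.418, -2.004, 0.002]
contact_force: [0.7, -0.2, -1.3]
gripper_width: 0.0207
grip_force: 39.4
time_s: 8.4
eef_pos: [0.6291, 0.1301, 0.1709]
ee_rot: [2.419, 2.004, -0.0]
contact_force: [0.5, -0.2, -0.9]
gripper_width: 0.0205
grip_force: 39.1
time_s: 8.7
eef_pos: [0.6291, 0.1301, 0.1659]
ee_rot: [2.419, 2.004, -0.0]
contact_force: [0.3, -0.4, -1.5]
gripper_width: 0.0204
grip_force: 39.1
t 8.7 tcp [0.6291 0.1301 0.1659] tool delta mm [-0.5 -2.  26.9] yaw -10.71 tilt [ 1.e-04 -1.e-04 -1.e+00] turn 0.001 F [ 0.3 -0.4 -1.5] w 0.0204 grip 39.1
```

```bash

python3 -m pendant '[{"claw":0.1,"tx":0,"ty":-0.001,"tz":0.004,"turn":0},{"claw":0.1,"tx":0,"ty":0,"tz":0.004,"turn":0},{"claw":0.1,"tx":0,"ty":0,"tz":0,"turn":0}]'
python3 -m pendant '[{"claw":0.1,"tx":0,"ty":0,"tz":0.004,"turn":0},{"claw":0.1,"tx":0,"ty":0,"tz":0.004,"turn":0},{"claw":0.1,"tx":0,"ty":0,"tz":0,"turn":0}]'
python3 to.py .627 .130 .139 -10.75
```

```text
time_s: 9.0
eef_pos: [0.6284, 0.1301, 0.1579]
ee_rot: [2.418, 2.004, 0.001]
contact_force: [2.3, -0.8, -3.0]
gripper_width: 0.0208
grip_force: 39.1
time_s: 9.3
eef_pos: [0.6282, 0.1302, 0.1497]
ee_rot: [2.419, 2.004, 0.0]
contact_force: [2.0, -1.3, -2.4]
gripper_width: 0.0204
grip_force: 39.1
t 9.3 tcp [0.6282 0.1302 0.1497] tool delta mm [-0.4 -1.2 10.7] yaw -10.72 tilt [ 4.e-04 -3.e-04 -1.e+00] turn 0.001 F [ 2.  -1.3 -2.4] w 0.0204 grip 39.1
```

```bash

python3 -m pendant '[{"claw":0.1,"tx":0,"ty":0.001,"tz":0.004,"turn":0},{"claw":0.1,"tx":0,"ty":0,"tz":0.003,"turn":0},{"claw":0.1,"tx":0,"ty":0,"tz":0,"turn":0}]'
python3 -m pendant '[{"claw":0.1,"tx":0,"ty":0,"tz":0.002,"turn":0},{"claw":0.1,"tx":0,"ty":0,"tz":0.001,"turn":0},{"claw":0.1,"tx":0,"ty":0,"tz":0,"turn":0}]'
python3 to.py .627 .130 .139 -10.75
```

```text
time_s: 9.6
eef_pos: [0.6285, 0.1301, 0.1423]
ee_rot: [-2.419, -2.004, 0.002]
contact_force: [0.8, 0.3, -1.7]
gripper_width: 0.0205
grip_force: 39.4
time_s: 9.9
eef_pos: [0.6288, 0.1302, 0.1418]
ee_rot: [-2.419, -2.004, 0.001]
contact_force: [-2.1, -0.9, 5.6]
gripper_width: 0.0206
grip_force: 40.6
t 9.9 tcp [0.6288 0.1302 0.1418] tool delta mm [-0.5 -1.8  2.8] yaw -10.71 tilt [-8.e-04 -1.e-04 -1.e+00] turn 0.001 F [-2.1 -0.9  5.6] w 0.0206 grip 40.6
```

The contact height of 0.142 matches the grasp height offset (0.0576 - 0.045 + 0.129), so the shoulder is on the lug. A small press, then release and rise.

```bash

python3 -m pendant '[{"claw":0.1,"tx":0,"ty":0,"tz":0.002,"turn":0},{"claw":0.1,"tx":0,"ty":0,"tz":0,"turn":0}]'
python3 -m pendant '[{"claw":0.55,"tx":0,"ty":0,"tz":-0.003,"turn":0},{"claw":0.55,"tx":0,"ty":0,"tz":0,"turn":0},{"claw":0.55,"tx":0,"ty":0,"tz":0,"turn":0},{"claw":0.55,"tx":0,"ty":0,"tz":0,"turn":0},{"claw":0.55,"tx":0,"ty":0,"tz":0,"turn":0}]'
python3 -m pendant '[{"claw":0.55,"tx":0,"ty":0,"tz":-0.01,"turn":0},{"claw":0.55,"tx":0,"ty":0,"tz":-0.03,"turn":0},{"claw":0.55,"tx":0,"ty":0,"tz":-0.04,"turn":0},{"claw":0.55,"tx":0,"ty":0,"tz":-0.04,"turn":0},{"claw":0.55,"tx":0,"ty":0,"tz":-0.02,"turn":0},{"claw":0.55,"tx":0,"ty":0,"tz":0,"turn":0}]'
python3 to.py .525 -.0089 .27 -10.75
```

```text
time_s: 10.1
eef_pos: [0.629, 0.1302, 0.1416]
ee_rot: [-2.419, -2.005, 0.001]
contact_force: [-5.6, -1.4, 11.6]
gripper_width: 0.0201
grip_force: 41.7
time_s: 10.6
eef_pos: [0.6286, 0.1302, 0.1407]
ee_rot: [-2.419, -2.004, 0.001]
contact_force: [-0.7, -0.6, -0.1]
gripper_width: 0.0472
grip_force: 0.0
time_s: 11.2
eef_pos: [0.6318, 0.1305, 0.2877]
ee_rot: [2.415, 2.001, 0.014]
contact_force: [0.2, 0.8, -0.3]
gripper_width: 0.0466
grip_force: 0.0
t 11.2 tcp [0.6318 0.1305 0.2877] tool delta mm [-156.9  -79.2   16.4] yaw -10.71 tilt [ 0.0105  0.0011 -0.9999] turn 0.001 F [ 0.2  0.8 -0.3] w 0.0466 grip 0.0
```

```bash

python3 -m pendant '[{"claw":0.55,"tx":-0.02,"ty":-0.01,"tz":0,"turn":0},{"claw":0.55,"tx":-0.032,"ty":-0.016,"tz":0,"turn":0},{"claw":0.55,"tx":-0.035,"ty":-0.017,"tz":0,"turn":0},{"claw":0.55,"tx":-0.035,"ty":-0.017,"tz":0,"turn":0},{"claw":0.55,"tx":-0.025,"ty":-0.012,"tz":0,"turn":0},{"claw":0.55,"tx":-0.01,"ty":-0.005,"tz":0.02,"turn":0},{"claw":0.55,"tx":0,"ty":0,"tz":0.02,"turn":0},{"claw":0.55,"tx":0,"ty":0,"tz":0,"turn":0},{"claw":0.55,"tx":0,"ty":0,"tz":0,"turn":0}]'
python3 to.py .525 -.0089 .173 -10.75
python3 - <<'E'
from geo import *
a=[]
for n,x,y in(("side",290,125),("top",225,145)):
    im=optics.capture(n)[:,:,::-1];cv2.imwrite(f"pics/{n}2.png",im)
    c=cv2.resize(im[y:y+100,x:x+80],None,fx=5,fy=5,interpolation=cv2.INTER_CUBIC)
    if n=="top":c=cv2.convertScaleAbs(c,alpha=1.6)
    for i in range(0,100,10):cv2.putText(c,str(x+i),(i*5,8),0,.3,(0,255,0));cv2.putText(c,str(y+i),(0,i*5+4),0,.3,(0,0,255))
    a.append(c)
cv2.imwrite("pics/m4.png",np.hstack(a))
print(proj("side",[[.6285,.13,.174],[.6285,.13,.129],[.525,-.0089,.192]]),proj("top",[[.6285,.13,.174],[.6285,.13,.129]]))
E
```

```text
time_s: 12.1
eef_pos: [0.5233, -0.0096, 0.2399]
ee_rot: [-2.417, -2.003, 0.003]
contact_force: [0.8, -0.1, -0.3]
gripper_width: 0.0472
grip_force: 0.0
t 12.1 tcp [ 0.5233 -0.0096  0.2399] tool delta mm [ 1.   1.8 66.9] yaw -10.71 tilt [-3.e-03  5.e-04 -1.e+00] turn 0.001 F [ 0.8 -0.1 -0.3] w 0.0472 grip 0.0
[[337.55493126 156.93803821]
 [337.18339944 170.75302041]
 [311.10074731 175.05340658]] [[253.48560877 175.81440862]
 [256.70830234 178.71654184]]
```

View pics/m4.png

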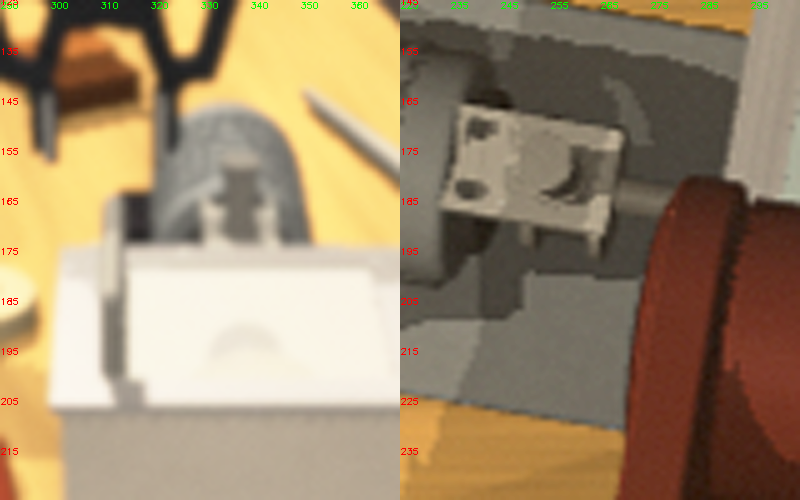

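The pin is home: its cap is at (254,176.4) in the top view, against (253.5,175.8) predicted for fully in. The handle bar sits at column ~312.6 in the side view, between the fingers at 299 and 322. Going down onto the bar.

```bash

python3 -m pendant '[{"claw":0.55,"tx":0,"ty":0.003,"tz":0.02,"turn":0},{"claw":0.55,"tx":0,"ty":0,"tz":0.025,"turn":0},{"claw":0.55,"tx":0,"ty":0,"tz":0.015,"turn":0},{"claw":0.55,"tx":0,"ty":0,"tz":0.007,"turn":0},{"claw":0.55,"tx":0,"ty":0,"tz":0,"turn":0}]'
python3 -m pendant '[{"claw":0,"tx":0,"ty":0,"tz":0,"turn":0},{"claw":0,"tx":0,"ty":0,"tz":0,"turn":0},{"claw":0,"tx":0,"ty":0,"tz":0,"turn":0},{"claw":0,"tx":0,"ty":0,"tz":0,"turn":0},{"claw":0,"tx":0,"ty":0,"tz":0,"turn":0},{"claw":0,"tx":0,"ty":0,"tz":0,"turn":0},{"claw":0,"tx":0,"ty":0,"tz":0,"turn":0}]' 30
python3 to.py .526 -.0089 .173 -10.75
```

```text
time_s: 12.7
eef_pos: [0.5267, -0.0101, 0.1736]
ee_rot: [-2.418, -2.004, 0.002]
contact_force: [0.5, 0.2, -0.6]
gripper_width: 0.047
grip_force: 0.0
time_s: 13.4
eef_pos: [0.5264, -0.0101, 0.1756]
ee_rot: [-2.418, -2.004, 0.002]
contact_force: [-4.8, 0.7, 4.7]
gripper_width: 0.0105
grip_force: 29.7
t 13.4 tcp [ 0.5264 -0.0101  0.1756] tool delta mm [ 1.1 -0.6  2.6] yaw -10.7 tilt [-1.9e-03  3.0e-04 -1.0e+00] turn 0.001 F [-4.8  0.7  4.7] w 0.0105 grip 29.7
```

```bash

python3 -m pendant '[{"claw":0,"tx":0,"ty":0.002,"tz":-0.007,"turn":0},{"claw":0,"tx":0,"ty":0.0026,"tz":-0.0072,"turn":0},{"claw":0,"tx":0,"ty":0.0029,"tz":-0.007,"turn":0},{"claw":0,"tx":0,"ty":0.003,"tz":-0.0068,"turn":0},{"claw":0,"tx":0,"ty":0.0034,"tz":-0.0066,"turn":0},{"claw":0,"tx":0,"ty":0.0036,"tz":-0.0065,"turn":0},{"claw":0,"tx":0,"ty":0.004,"tz":-0.0064,"turn":0},{"claw":0,"tx":0,"ty":0.0042,"tz":-0.0062,"turn":0}]' 40
python3 to.py .526 -.0089 .2293 -10.75
```

```text
time_s: 14.2
eef_pos: [0.5493, -0.0144, 0.2278]
ee_rot: [-2.413, -2.0, 0.009]
contact_force: [-9.7, 1.9, 1.7]
gripper_width: 0.0104
grip_force: 39.1
t 14.2 tcp [ 0.5493 -0.0144  0.2278] tool delta mm [  1.1 -24.   -1.3] yaw -10.7 tilt [-0.0091  0.0016 -1.    ] turn 0.001 F [-9.7  1.9  1.7] w 0.0104 grip 39.1
```

```bash

python3 -m pendant '[{"claw":0,"tx":0,"ty":0.0038,"tz":-0.006,"turn":0},{"claw":0,"tx":0,"ty":0.0045,"tz":-0.0057,"turn":0},{"claw":0,"tx":0,"ty":0.005,"tz":-0.0055,"turn":0},{"claw":0,"tx":0,"ty":0.0052,"tz":-0.0054,"turn":0},{"claw":0,"tx":0,"ty":0.0054,"tz":-0.005,"turn":0},{"claw":0,"tx":0,"ty":0.0057,"tz":-0.005,"turn":0},{"claw":0,"tx":0,"ty":0.0059,"tz":-0.0046,"turn":0},{"claw":0,"tx":0,"ty":0.0061,"tz":-0.0044,"turn":0}]'
python3 -m pendant '[{"claw":0,"tx":0,"ty":0.006,"tz":-0.004,"turn":0},{"claw":0,"tx":0,"ty":0.0064,"tz":-0.0039,"turn":0},{"claw":0,"tx":0,"ty":0.0065,"tz":-0.0035,"turn":0},{"claw":0,"tx":0,"ty":0.0067,"tz":-0.0033,"turn":0},{"claw":0,"tx":0,"ty":0.0068,"tz":-0.003,"turn":0},{"claw":0,"tx":0,"ty":0.007,"tz":-0.0026,"turn":0},{"claw":0,"tx":0,"ty":0.007,"tz":-0.0023,"turn":0},{"claw":0,"tx":0,"ty":0.0072,"tz":-0.002,"turn":0},{"claw":0,"tx":0,"ty":0,"tz":0,"turn":0},{"claw":0,"tx":0,"ty":0,"tz":0,"turn":0},{"claw":0,"tx":0,"ty":0,"tz":0,"turn":0},{"claw":0,"tx":0,"ty":0,"tz":0,"turn":0}]'
python3 to.py .646 -.033 .2955 -10.75
python3 - <<'E'
import cv2,numpy as np
from geo import *
a=[]
for n,x,y in(("side",260,90),("top",225,110)):
    im=optics.capture(n)[:,:,::-1];cv2.imwrite(f"pics/{n}3.png",im)
    c=cv2.resize(im[y:y+150,x:x+130],None,fx=3,fy=3,interpolation=cv2.INTER_CUBIC)
    a.append(cv2.convertScaleAbs(c,alpha=1.6 if n=="top" else 1))
cv2.imwrite("pics/m5.png",np.hstack(a))
E
```

```text
time_s: 15.0
eef_pos: [0.5912, -0.0222, 0.273]
ee_rot: [-2.415, -2.002, 0.006]
contact_force: [-12.1, 2.8, 9.6]
gripper_width: 0.0103
grip_force: 39.0
time_s: 16.2
eef_pos: [0.6473, -0.0327, 0.2977]
ee_rot: [2.417, 2.003, 0.005]
contact_force: [-3.4, 0.3, 6.6]
gripper_width: 0.0105
grip_force: 41.8
t 16.2 tcp [ 0.6473 -0.0327  0.2977] tool delta mm [-0.5 -1.2  2.2] yaw -10.71 tilt [ 4.5e-03 -2.0e-04 -1.0e+00] turn 0.001 F [-3.4  0.3  6.6] w 0.0105 grip 41.8
```

View pics/m5.png

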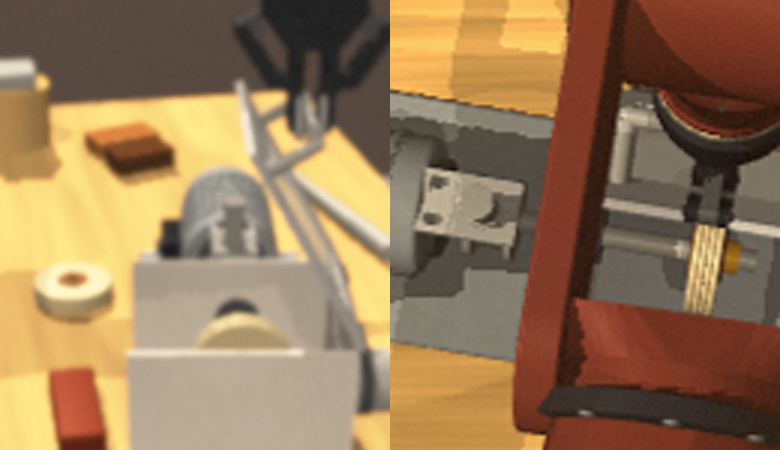

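The guard stands at about 60.4° by the bar's arc, gripped at the handle. In the top crop the pin cap is still at the lug (480,205), and the side crop shows the buff and compound bar in place. Handing in.

```bash
python3 -m pendant '[{"claw":0,"tx":0,"ty":0,"tz":0,"turn":0},{"claw":0,"tx":0,"ty":0,"tz":0,"turn":0},{"claw":0,"tx":0,"ty":0,"tz":0,"turn":0},{"claw":0,"tx":0,"ty":0,"tz":0,"turn":0},{"claw":0,"tx":0,"ty":0,"tz":0,"turn":0}]' && python3 -c "
from cell import finish_job
print(finish_job())"
```

```text
time_s: 16.8
eef_pos: [0.6472, -0.0327, 0.2977]
ee_rot: [2.417, 2.003, 0.005]
contact_force: [-3.1, 2.2, 6.1]
gripper_width: 0.0107
grip_force: 41.8
the job is handed in; nothing more can be done
None
```

The job is handed in at 16.8 s: the lock pin is fully home in the lug and collar, and the arm is holding the guard steady at about 60° (worked out from the arm's position); the hand-in returned no verdict.

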